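# Put the honey spoon away in the push-to-open drawer

### The arm

A 7-joint arm with a two-finger parallel gripper is mounted at the origin on the work surface. World frame = base frame: x ahead of the robot, y to its left, z up, the work surface at z = 0. Lengths are in m, angles in rad, forces in N, time in s.
With the tool pointing down it reaches from about 0.35 to 0.9 m from the base axis. Payload 8.1 kg.
Tool frame: the origin (TCP) lies midway between the tips of the shut fingers; the grasp point (between the pads) lies arm.grasp_offset behind it (arm.grasp_offset is the distance from the TCP to the grasp point, in m); z points along the fingers, y is the line along which they close (so a half turn about z gives the same grasp; the last joint's range is limited). The gripper opens to 92 mm and grips with 3 to 60 N. Pads are 19 mm wide; open, the fingers measure 130 mm over their backs; the gripper's body (75 mm by 190 mm) begins 47 mm behind the grasp point.
Start: joints at [1.138, 0.434, 0.025, 1.573, -0.012, 1.134, -0.075], TCP at [0.202, -0.591, 0.227] pointing down, gripper open.
Joint ranges: [-2.62, 2.62], [-0.44, 2.09], [-1.27, 1.32], [0.08, 2.57], [-1.32, 4.46], [0.12, 2], [-2.74, 2.74]. Speed limits (rad/s): [2.22, 2.22, 3.01, 3.01, 3.14, 3.14, 3.14].

### API

Orientations are given as a rotation vector (axis times angle).
In Python, from cell import observe, imaging, arm gives the robot as it stands.
- The arm moves only by the tool apply_moves, never from a script. Its argument "commands" is a list of rows, each a list of 5 numbers: the opening in per cent of the stroke, from 0 (shut) to 100 (fully open), then the shift along the world's x, y, z in units of 0.06 m (1.0 is 0.06 m), then the turn about the world's z in units of 0.5 rad (1.0 is 0.5 rad). A call has 1 to 12 rows; each row shifts and turns the commanded pose from where the row before left it; what a row does not reach is not made up. A row lasts 1/8 s, in which the tool goes at most 62.5 mm and 10.7 degrees, less where a joint would pass 70% of its speed; a pose out of reach is approached as far as the arm can. A call with a number of a shift or a turn outside -1 to 1 is refused whole. A call with a gripper value outside its range is refused whole. The fingers move at their own pace and stop on an object; "newtons" is the grip in N (left out, the last holds). Time passes only in rows, so rows that do not move let the fingers close. It gives the time, the measured TCP pose, the force, the opening and the grip force at its end, in the units of the state.
- observe(): the state, without advancing time (a new reading comes with each control period).
- imaging.get_image(name): name is "side" or "top" or "wrist"; returns (picture, depth): 400x640x3 uint8, red, green, blue; 400x640 float32, m along the optical axis (not along the pixel's ray), 0 where there is no reading.
- imaging.camera_params(name): a dict with "camera_matrix" (3x3 intrinsics, pixels), "origin" and "rotation" of the camera in the world; the wrist camera has in their place "tool_from_camera" (4x4, takes a point from camera to tool coordinates, whose origin is the TCP and whose axes are the flange's). Camera axes: x right, y up, looking along -z (the intrinsics and any distortion apply to the point x, -y, -z); pixel columns grow to the right and rows downward; lengths in m; the calibration is good to about 2 mm. A picture is of the moment at which its call begins: read the wrist's pose just before it. camera_params takes no time and is no camera call.
- arm.sign_off(): hands the job in; it is judged then, once.
The state is a dict: "clock": time; "joints": joint angles; "dq": joint speeds; "joint_efforts": joint torques, N m; "position": TCP position; "ee_rot": TCP orientation; "force": force on the tool from outside, world axes, zero at the start; "ft_torque": the same for the moment, N m; "width": opening from 0.0 (shut) to 1.0 (fully open); "gripper_force": force on a finger pad.
Only numpy, scipy, OpenCV 4.12 (cv2) and the standard library are available. Lean on these libraries where they do the work, as an engineer would, in place of code of your own. Each camera call takes 0.05 s, during which the arm holds its last target. There are 200 camera calls.

### The job

Put the brass honey spoon away: press in the front of the chest's handle-less drawer until its touch latch lets go and the drawer springs open, lay the spoon flat, bowl up, in the drawer's front compartment without dropping it, then push the drawer in until it latches again and stays shut by itself. Work by feel and never press on the drawer with more than 14 N. Do not shift or tip the honey jar, the glass bowl or the goblet.

Things in the scene. Friction and masses are not known exactly. Their poses are not given: they have to be found in the camera images.
- chest: low cutlery chest, dark walnut with a white marble top, fixed to the table; carcase 240 deep (x) x 240 wide (y) x 76 high, marble 246 wide; origin at the centre of its underside, x points to its back (away from the drawer front), z up. Its front (-x) side faces the robot within about 0.2 rad. One drawer fills the whole front.
- drawer (a joint): how far the drawer stands out from its latched rest, in m: 0 (within 1 mm) latched, up to 0.085 fully out along the chest's -x, negative when pressed in past rest. A spring drives it out all the way: 4.5 N at 0, 2.4 N at 0.085; friction 0.5 N, damping 20 N per m/s. The drawer weighs 0.5 kg and is stiff to the touch: meet it slowly.
- latch (a point): hidden push-push touch latch in the chest. OPEN: press the front in from rest; it lets go 3.5 to 11 mm in (its unseen adjuster differs each time), at a steady 5 N or so with a 0.5 N dip just before; 0.5 to 1 mm on, a rubber stop (12 N per mm) begins. Let go: drawer springs out. RELATCH: push (2 to 6.5 N, less after the click) to the rubber stop, as deep as before, let go. Too short a push does not switch it.
- front_center (a point): centre of the outer face of the drawer front, a plain mid-brown wooden panel without handle, 240 wide x 64 high x 16 thick, from 4 to 68 mm above the table (this point 36 mm). It looks along the chest's -x and moves with the drawer; latched, it is 150 mm in front of the chest's origin, with a 14 mm gap between panel and carcase. Axes as the chest's.
- compartment (a point): centre of the floor of the drawer's front compartment, moves with the drawer, 58 mm behind the face of the front, 14 mm above the table; axes as the chest's. 84 long (x) x 196 wide (y); walls: front panel (top 68 mm above the table), sides (52 mm), rear divider (40 mm). With the drawer fully out it lies open to above, in front of the carcase.
- spoon: brass honey spoon, 149 long, 35 to 70 g; flat handle 115 long x 10 wide x 7 thick, round bowl 38 across, 10 high at the +x end; origin on the handle's underside, 75 mm from the handle's end, 55 mm from the bowl's centre; x towards the bowl, z up when it lies flat, bowl up. Starts flat on the round tray. Fits the compartment crosswise (along its y), either way round.
- tray: round marble tray with a clear acrylic rim, 320 across, flat top 12 mm above the table, fixed; origin at the centre of its underside.
- honey_jar: amber glass honey jar with a brass lid, 52 across, 62 high, stands on the tray; origin at the centre of its underside, z up. Bystander.
- glass_bowl: small glass bowl, 68 across, 32 high, stands on the chest's marble top; origin at the centre of its underside, z up. Bystander.
- goblet: steel goblet, 58 across, 95 high, stands on the table, to the right of the drawer; origin at the centre of its underside, z up. Bystander.
Mind the look-alikes: they are no part of the job. Of the things that look like the spoon, the middle-sized one is meant.

How it is judged:
By the outcome, as a careful person would: the job done as asked, in the order asked, and still so for the second after the job is handed in, with the robot touching nothing.
It also fails if it takes over 72 s, if anything falls off the work surface, if the arm or the gripper's body presses on something with over 40 N, if the wrist force passes 120 N, or if a joint passes its speed limit or range.

## Working session

There is one attempt and no reset: what is moved stays moved. The work goes in short steps, Python scripts to look and compute and a tool call to move; the robot and the scene stay as the last step left them, time stands still between calls to the robot, and variables do not carry over. Pictures are saved under pics/ and viewed, at most 10 in all, crops included, and the job is handed in when it is done.

Besides the shell and the picture viewer there is one more tool, called as name([rows], argument=value, ...), one row to a line, values as JSON. apply_moves: Moves the arm, as the interface text tells. Its arguments: {"type":"object","properties":{"commands":{"type":"array"},"newtons":{"type":"number"}},"required":["commands"]}

```bash
mkdir -p pics; ls; cat > h.py <<'E'
import numpy as np,cv2
from scipy.spatial.transform import Rotation as R
from cell import observe,imaging,arm
def grab(n):
    s=observe(); im,d=imaging.get_image(n); p=imaging.camera_params(n)
    K=np.array(p["camera_matrix"])
    if n=="wrist":
        T=np.array(p["tool_from_camera"]); Rt=R.from_rotvec(s["ee_rot"]).as_matrix()
        Rc=Rt@T[:3,:3]; o=Rt@T[:3,3]+np.array(s["position"])
    else: Rc=np.array(p["rotation"]); o=np.array(p["origin"])
    return im,d,K,Rc,o
def ray(px,K,Rc):
    px=np.atleast_2d(np.array(px,float)); q=np.c_[px,np.ones(len(px))]@np.linalg.inv(K).T
    return (q*[1,-1,-1])@Rc.T
def onplane(px,z,K,Rc,o):
    v=ray(px,K,Rc); return o+v*((z-o[2])/v[:,2])[:,None]
def cloud(d,K,Rc,o):
    vv,uu=np.mgrid[:d.shape[0],:d.shape[1]]
    px=np.c_[uu.ravel(),vv.ravel()]
    return (o+ray(px,K,Rc)*d.ravel()[:,None]).reshape(*d.shape,3)
E
python3 - <<'E'
from h import *
print(observe()); print(arm.grasp_offset)
for n in ["top","side","wrist"]:
    g=grab(n); cv2.imwrite(f"pics/{n}0.png",g[0][:,:,::-1]); np.savez(f"{n}0.npz",*g)
    p=imaging.camera_params(n); print(n,{k:np.round(v,3).tolist() if not isinstance(v,str) else v for k,v in p.items()})
a=cv2.imread("pics/top0.png");b=cv2.imread("pics/side0.png")
cv2.imwrite("pics/both0.png",cv2.resize(np.vstack([a,b]),(480,600)))
E
```

```text
pics
{'clock': 0.0, 'joints': array([ 1.13837386,  0.43524576,  0.02495101,  1.57411865, -0.01160037,
        1.1339892 , -0.07509912]), 'dq': array([-0.00045823,  0.00015152, -0.00026535, -0.00057505,  0.00053564,
        0.00012833, -0.00063044]), 'joint_efforts': array([-2.00026861e-04, -6.67843366e+01,  9.84950624e-01, -3.14462149e+01,
       -6.05840608e-02,  4.27591510e-02,  1.16046112e-04]), 'position': array([ 0.20220939, -0.59083208,  0.22592223]), 'ee_rot': array([-3.09743849e+00, -5.15405278e-01,  6.27592447e-04]), 'force': array([ 0.60280984,  0.21133562, -1.25904848]), 'ft_torque': array([ 0.02290136,  0.01050535, -0.03945623]), 'gripper_force': 0.0, 'width': 0.9999204645962999}
0.0188
top {'camera_matrix': [[393.793, 0.0, 320.406], [0.0, 393.793, 200.194], [0.0, 0.0, 1.0]], 'origin': [0.44, -0.007, 0.946], 'rotation': [0.073, -0.068, -1.57]}
side {'camera_matrix': [[440.503, 0.0, 326.796], [0.0, 440.503, 200.204], [0.0, 0.0, 1.0]], 'origin': [0.352, 0.872, 0.776], 'rotation': [0.122, -1.303, -2.668]}
wrist {'camera_matrix': [[296.28, 0.0, 324.299], [0.0, 296.28, 198.535], [0.0, 0.0, 1.0]], 'tool_from_camera': [[-0.002, 0.956, 0.293, 0.079], [1.0, 0.002, -0.001, -0.001], [-0.001, 0.293, -0.956, -0.158], [0.0, 0.0, 0.0, 1.0]]}
```

```bash
sed -i 's/Rc=np.array(p\["rotation"\])/Rc=R.from_rotvec(p["rotation"]).as_matrix()/' h.py
```

```text
(no output)
```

View pics/top0.png

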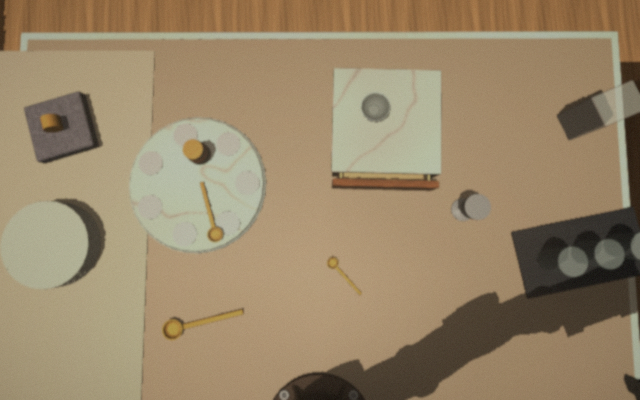

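View pics/side0.png

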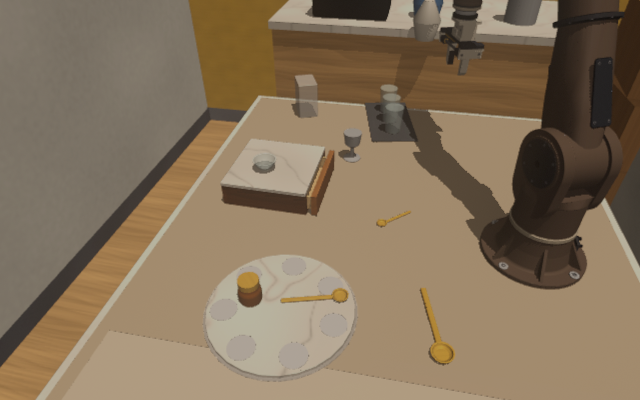

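Top view: three spoon look-alikes: the one on the tray (203,183)-(216,233), a small one (333,262)-(360,293), and a big one (173,328)-(243,311). The tray spoon is the middle-sized one and is the one meant. The drawer front is at (333,183)-(439,184), the jar at (193,150), the bowl at (375,107), and the goblet at (470,207). The side view agrees: spoon (283,300)-(341,295), front panel (325,180).

```bash
cat > m.py <<'E'
from h import *
from cell import imaging
G={}
for n in ["top","side"]:
    f=np.load(f"{n}0.npz"); im,d,K=[f[f"arr_{i}"] for i in range(3)]
    p=imaging.camera_params(n); G[n]=(im,d,K,R.from_rotvec(p["rotation"]).as_matrix(),np.array(p["origin"]))
def spoons(im):
    h=cv2.cvtColor(im,cv2.COLOR_RGB2HSV)
    m=cv2.inRange(h,(12,140,90),(28,255,255))
    n,l,st,c=cv2.connectedComponentsWithStats(m)
    return h,[(l==i,st[i],c[i]) for i in range(1,n) if st[i][4]>40]
rays={}
for n,g in G.items():
    h,S=spoons(g[0])
    C=cloud(g[1],*g[2:])
    for m,st,c in S:
        ys,xs=np.nonzero(m); P=np.c_[xs,ys].astype(float)
        cc=P.mean(0); _,_,V=np.linalg.svd(P-cc,full_matrices=False); t=(P-cc)@V[0]
        e=[cc+V[0]*t.min(),cc+V[0]*t.max()]
        print(n,st.tolist(),"ends",np.round(e).tolist(),"w",np.round(onplane(e,.016,*g[2:]),4)[:,:2].tolist(),"z depth",np.round(np.nanmedian(C[m][:,2]),4))
E
python3 - <<'E'
from m import *
g=G["top"]; C=cloud(g[1],*g[2:])
for nm,(u,v) in dict(chesttop=(360,150),tray=(170,180),table=(300,300),panel=(385,185),gap=(385,176),jar=(193,150),gob=(477,206)).items(): print(nm,np.round(C[v,u],4))
# panel mask: front panel top edge
h=cv2.cvtColor(g[0],cv2.COLOR_RGB2HSV)
print(h[178:192,385].tolist())
print(h[178:192,345].tolist())
m=(np.abs(C[...,2]-.068)<.012); m[:170]=0;m[195:]=0;m[:,:320]=0;m[:,450:]=0
print(np.round(C[178:192,385],3).tolist())
a=cv2.resize(g[0][110:255,125:270,::-1],(400,400),interpolation=2)
s=G["side"][0]
b=cv2.resize(s[130:330,200:400,::-1],(400,400),interpolation=2)
cv2.imwrite("pics/crop.png",np.hstack([a,b]))
E
```

```text
top [3, 0, 155, 49, 2057] ends [[1.0, 19.0], [157.0, 2.0]] w [[0.9744, 0.7873], [1.0181, 0.4013]] z depth -0.7495
top [163, 0, 49, 20, 286] ends [[163.0, 8.0], [211.0, 6.0]] w [[1.0031, 0.387], [1.0081, 0.2671]] z depth -0.7501
top [258, 0, 15, 22, 78] ends [[267.0, -1.0], [261.0, 21.0]] w [[1.025, 0.1281], [0.9689, 0.1421]] z depth -0.7503
top [300, 0, 14, 13, 41] ends [[313.0, 3.0], [301.0, 10.0]] w [[1.0162, 0.0152], [0.9976, 0.0438]] z depth -0.7512
top [318, 0, 23, 17, 68] ends [[339.0, 1.0], [317.0, 14.0]] w [[1.0213, -0.0512], [0.9867, 0.0048]] z depth -0.7494
top [364, 0, 23, 12, 81] ends [[364.0, 4.0], [386.0, 5.0]] w [[1.0131, -0.1127], [1.0084, -0.1676]] z depth -0.7507
top [386, 0, 16, 17, 77] ends [[386.0, 12.0], [401.0, -0.0]] w [[0.9901, -0.1662], [1.0227, -0.204]] z depth -0.7487
top [402, 0, 30, 13, 122] ends [[402.0, 7.0], [431.0, 5.0]] w [[1.0046, -0.2055], [1.0101, -0.278]] z depth -0.7494
top [427, 0, 213, 62, 4548] ends [[427.0, 7.0], [642.0, 24.0]] w [[1.005, -0.2672], [0.9594, -0.7963]] z depth -0.7498
top [141, 8, 19, 17, 84] ends [[159.0, 16.0], [141.0, 16.0
[... 2018 characters left out ...]
], [12, 150, 134], [12, 153, 138], [12, 146, 143], [12, 148, 134], [12, 145, 121], [12, 129, 91], [16, 120, 81], [16, 96, 109], [17, 91, 140], [17, 83, 165]]
[[14, 129, 119], [13, 145, 128], [12, 153, 135], [11, 149, 139], [13, 150, 146], [12, 157, 141], [12, 149, 140], [12, 147, 118], [13, 135, 91], [15, 115, 82], [15, 100, 105], [17, 92, 144], [17, 84, 164], [17, 83, 170]]
[[0.577, -0.159, 0.013], [0.575, -0.159, 0.014], [0.565, -0.15, 0.067], [0.562, -0.15, 0.067], [0.56, -0.15, 0.066], [0.557, -0.149, 0.069], [0.555, -0.149, 0.069], [0.553, -0.149, 0.07], [0.551, -0.149, 0.069], [0.55, -0.151, 0.056], [0.55, -0.154, 0.04], [0.55, -0.157, 0.021], [0.55, -0.16, 0.0], [0.547, -0.16, 0.002]]
```

View pics/crop.png

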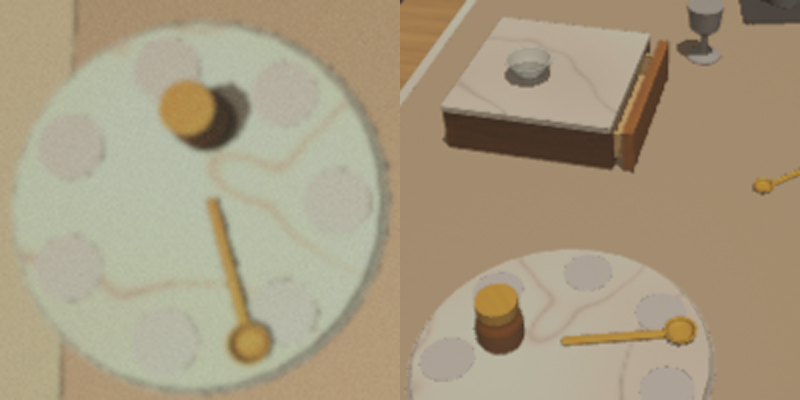

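The crop confirms it: the spoon on the tray lies flat, bowl up, with its bowl towards the robot at top px (216,234) and its handle end at (202,182). Next I'll measure the panel face line and the spoon in both views.

```bash
cat > m2.py <<'E'
from m import *
print('----')
for n in ["top","side"]:
    g=G[n]; C=cloud(g[1],*g[2:]).reshape(-1,3); ok=(g[1]>0).ravel()
    f=C[ok&(C[:,2]>.02)&(C[:,2]<.055)&(C[:,0]>.52)&(C[:,0]<.57)&(C[:,1]<-.06)&(C[:,1]>-.24)]
    k=np.polyfit(f[:,1],f[:,0],1) if len(f)>10 else None
    print(n,"face",len(f),k,"x at -.15",k is not None and np.polyval(k,-.15))
    t=C[ok&(abs(C[:,2]-.068)<.004)&(C[:,0]>.535)&(C[:,0]<.57)&(C[:,1]<.0)&(C[:,1]>-.3)]
    print(" top of panel",t.min(0),t.max(0),np.median(t[:,2]))
    q=C[ok&(abs(C[:,2]-.077)<.006)&(C[:,0]>.575)&(C[:,0]<.85)&(C[:,1]<.0)&(C[:,1]>-.32)]
    q2=q[:,:2].astype(np.float32); r=cv2.minAreaRect(q2); print(" marble",r,np.median(q[:,2]))
def tri(a,b):
    A=[];B=[]
    for n,p in (("top",a),("side",b)):
        g=G[n]; v=ray(p,g[2],g[3])[0]; v/=np.linalg.norm(v); M=np.eye(3)-np.outer(v,v); A.append(M);B.append(M@g[4])
    return np.round(np.linalg.solve(A[0]+A[1],B[0]+B[1]),4)
print("handle end",tri((202.3,182.5),(282,301)),"bowl c",tri((215.8,234),(340,295.5)))
for n,pp in (("top",[(202.3,182.5),(215.8,234)]),("side",[(282,301),(340,295.5)])): print(n,np.round(onplane(pp,.018,*G[n][2:]),4).tolist())
print(np.round(onplane([(384,183)],.068,*G["top"][2:]),4), R.from_rotvec(observe()["ee_rot"]).as_matrix()[:2,0])
E
python3 m2.py | sed -n '/----/,$p'
```

```text
----
top face 143 [0.02425481 0.55374975] x at -.15 0.55011152894209
 top of panel [ 0.54821189 -0.26932917  0.06406948] [ 0.56717992 -0.03058521  0.07191731] 0.06778487899182428
 marble ((0.7000888586044312, -0.15438386797904968), (0.24679364264011383, 0.24110126495361328), 88.5759048461914) 0.07593746438663262
side face 133 [0.02387035 0.5540037 ] x at -.15 0.5504231509929003
 top of panel [ 0.54727609 -0.26783485  0.06400717] [ 0.56883109 -0.02702164  0.07156445] 0.0680333109304525
 marble ((0.7009668350219727, -0.15136094391345978), (0.25132086873054504, 0.24237516522407532), 88.66107940673828) 0.07588888137099298
handle end [0.5656 0.2782 0.0114] bowl c [0.443  0.2421 0.0148]
top [[0.5656, 0.2764, 0.018], [0.4437, 0.2413, 0.018]]
side [[0.5628, 0.2833, 0.018], [0.442, 0.2447, 0.018]]
[[ 0.5576 -0.1473  0.068 ]] [0.94612618 0.32379814]
```

Panel face at x≈0.550, y≈-0.149, chest yaw ≈-0.024, spoon origin ≈(0.496,0.258), handle yaw 0.29. I'll move in front of the drawer with the fingers shut.

apply_moves([
  [0,0.43,0.61,0,-0.06],
  [0,0.43,0.61,0,-0.06],
  [0,0.43,0.61,0,-0.06],
  [0,0.43,0.61,0,-0.06],
  [0,0.43,0.61,0,-0.06],
  [0,0.43,0.61,0,-0.06],
  [0,0.43,0.61,0,-0.06],
  [0,0.43,0.61,0,-0.06],
  [0,0.43,0.61,0,-0.06],
  [0,0.43,0.61,0,-0.06],
  [0,0.43,0.61,0,-0.06],
  [0,0.43,0.61,0,-0.06],
], newtons=20)

```text
clock: 1.65
position: [0.5125, -0.1509, 0.2266]
ee_rot: [3.141, -0.049, -0.0]
force: [0.5, -0.5, -0.7]
width: 0.006
gripper_force: 0.0
```

apply_moves([
  [0,0,0,-0.6,0],
  [0,0,0,-0.8,0],
  [0,0,0,-0.8,0],
  [0,0,0,-0.6,0],
  [0,0,0,-0.38,0],
  [0,0,0,0,0],
  [0,0,0,0,0],
])

```text
clock: 2.52
position: [0.5125, -0.1522, 0.0367]
ee_rot: [3.141, -0.048, 0.001]
force: [-0.1, 0.7, 0.7]
width: 0.003
gripper_force: 0.0
```

apply_moves([
  [0,0.1,0,0,0],
  [0,0.1,0,0,0],
  [0,0.05,0,0,0],
  [0,0,0,0,0],
])

```text
clock: 3.02
position: [0.5274, -0.1521, 0.0361]
ee_rot: [3.141, -0.047, 0.001]
force: [-1.1, 0.3, 0.6]
width: 0.004
gripper_force: 0.0
```

apply_moves([
  [0,0.03,0,0,0],
  [0,0.03,0,0,0],
  [0,0.03,0,0,0],
  [0,0,0,0,0],
])

```text
clock: 3.52
position: [0.5325, -0.1521, 0.0359]
ee_rot: [3.141, -0.048, 0.0]
force: [0.0, 0.2, -0.0]
width: 0.005
gripper_force: 0.0
```

apply_moves([
  [0,0.02,0,0,0],
  [0,0.02,0,0,0],
  [0,0.01,0,0,0],
  [0,0,0,0,0],
])

```text
clock: 4.03
position: [0.5354, -0.1521, 0.0359]
ee_rot: [3.141, -0.047, 0.0]
force: [0.9, 0.1, -0.0]
width: 0.004
gripper_force: 0.0
```

apply_moves([
  [0,0.01,0,0,0],
  [0,0.01,0,0,0],
  [0,0.01,0,0,0],
  [0,0,0,0,0],
])

```text
clock: 4.53
position: [0.5372, -0.1521, 0.0359]
ee_rot: [3.141, -0.048, 0.0]
force: [-0.3, -0.3, -0.6]
width: 0.009
gripper_force: 0.0
```

apply_moves([
  [0,0.01,0,0,0],
  [0,0.01,0,0,0],
  [0,0,0,0,0],
])

```text
clock: 4.9
position: [0.5384, -0.1521, 0.0359]
ee_rot: [3.141, -0.048, -0.0]
force: [-0.5, -0.4, 0.3]
width: 0.007
gripper_force: 0.1
```

apply_moves([
  [0,0.01,0,0,0],
  [0,0.01,0,0,0],
  [0,0,0,0,0],
])

```text
clock: 5.28
position: [0.5387, -0.1522, 0.0358]
ee_rot: [3.141, -0.048, -0.003]
force: [-5.1, -0.7, 3.9]
width: 0.008
gripper_force: 2.6
```

apply_moves([
  [0,0.01,0,0,0],
  [0,0.01,0,0,0],
  [0,0,0,0,0],
])

```text
clock: 5.65
position: [0.54, -0.1522, 0.0358]
ee_rot: [3.141, -0.048, -0.002]
force: [-4.8, 0.4, 4.2]
width: 0.001
gripper_force: 2.5
```

apply_moves([
  [0,0.01,0,0,0],
  [0,0.01,0,0,0],
  [0,0,0,0,0],
])

```text
clock: 6.02
position: [0.5412, -0.1522, 0.0358]
ee_rot: [3.141, -0.048, -0.002]
force: [-5.3, -0.6, 3.8]
width: 0.005
gripper_force: 2.5
```

apply_moves([
  [0,0.005,0,0.005,0],
  [0,0.005,0,0,0],
  [0,0,0,0,0],
])

```text
clock: 6.4
position: [0.5415, -0.1522, 0.0358]
ee_rot: [-3.141, 0.048, 0.003]
force: [-5.9, -0.1, 1.0]
width: 0.002
gripper_force: 2.6
```

apply_moves([
  [0,0.01,0,0,0],
  [0,0,0,0,0],
])

```text
clock: 6.65
position: [0.5421, -0.1522, 0.0358]
ee_rot: [3.141, -0.048, -0.003]
force: [-5.4, 0.0, 2.1]
width: 0.004
gripper_force: 2.6
```

apply_moves([
  [0,0.01,0,0,0],
  [0,0,0,0,0],
])

```text
clock: 6.9
position: [0.5427, -0.1522, 0.0358]
ee_rot: [-3.141, 0.048, 0.003]
force: [-5.7, -0.6, 1.2]
width: 0.004
gripper_force: 2.6
```

Depth is ~4 mm. I'll continue in small steps.

apply_moves([
  [0,0.01,0,0,0],
  [0,0,0,0,0],
])

```text
clock: 7.15
position: [0.5433, -0.1523, 0.0358]
ee_rot: [3.141, -0.048, -0.003]
force: [-5.8, -0.2, 2.2]
width: 0.0
gripper_force: 2.6
```

apply_moves([
  [0,0.01,0,0,0],
  [0,0,0,0,0],
])

```text
clock: 7.4
position: [0.5439, -0.1523, 0.0358]
ee_rot: [3.141, -0.048, -0.003]
force: [-5.3, -0.6, 1.8]
width: 0.006
gripper_force: 2.6
```

apply_moves([
  [0,0.01,0,0,0],
  [0,0,0,0,0],
])

```text
clock: 7.65
position: [0.5445, -0.1523, 0.0358]
ee_rot: [3.141, -0.048, -0.003]
force: [-5.5, -0.7, 0.4]
width: 0.002
gripper_force: 2.6
```

apply_moves([
  [0,0.01,0,0,0],
  [0,0,0,0,0],
])

```text
clock: 7.9
position: [0.5451, -0.1523, 0.0358]
ee_rot: [3.141, -0.048, -0.003]
force: [-4.7, -0.4, 1.1]
width: 0.007
gripper_force: 2.6
```

apply_moves([
  [0,0.01,0,0,0],
  [0,0,0,0,0],
])

```text
clock: 8.15
position: [0.5457, -0.1523, 0.0358]
ee_rot: [3.141, -0.048, -0.003]
force: [-4.6, -0.0, 2.0]
width: 0.009
gripper_force: 2.6
```

apply_moves([
  [0,0.01,0,0,0],
  [0,0,0,0,0],
])

```text
clock: 8.4
position: [0.5464, -0.1524, 0.0358]
ee_rot: [3.141, -0.048, -0.003]
force: [-4.8, -0.5, 0.9]
width: 0.006
gripper_force: 2.5
```

apply_moves([
  [0,0.01,0,0,0],
  [0,0,0,0,0],
])

```text
clock: 8.65
position: [0.5472, -0.1523, 0.0358]
ee_rot: [3.141, -0.048, -0.002]
force: [-5.0, -1.1, -0.2]
width: 0.005
gripper_force: 2.4
```

apply_moves([
  [0,0.01,0,0,0],
  [0,0,0,0,0],
])

```text
clock: 8.9
position: [0.5478, -0.1523, 0.0359]
ee_rot: [3.141, -0.048, -0.002]
force: [-4.7, -0.8, -1.2]
width: 0.008
gripper_force: 2.5
```

apply_moves([
  [0,0.01,0,0,0],
  [0,0,0,0,0],
])

```text
clock: 9.15
position: [0.5484, -0.1524, 0.0358]
ee_rot: [3.141, -0.048, -0.002]
force: [-5.9, -2.1, 0.1]
width: 0.002
gripper_force: 2.6
```

apply_moves([
  [0,0.01,0,0,0],
  [0,0,0,0,0],
])

```text
clock: 9.4
position: [0.5486, -0.1524, 0.0358]
ee_rot: [3.141, -0.048, -0.003]
force: [-6.1, -1.9, 0.6]
width: 0.008
gripper_force: 3.3
```

Rubber stop reached at ~10 mm depth (force and finger signal rising). I'll let go and back away faster than the drawer can follow.

apply_moves([
  [0,-0.5,0,0,0],
  [0,-0.9,0,0,0],
  [0,-0.8,0,0,0],
  [0,0,0,0.4,0],
  [0,0,0,0.8,0],
  [0,0,0,0.8,0],
  [0,0,0,0.3,0],
])

```text
clock: 10.28
position: [0.4206, -0.1525, 0.1777]
ee_rot: [3.14, -0.047, 0.012]
force: [1.1, -0.6, -0.0]
width: 0.003
gripper_force: 0.0
```

```bash
cat > d.py <<'E'
from h import *
import sys
g=grab("top"); C=cloud(g[1],*g[2:]).reshape(-1,3)
t=C[(abs(C[:,2]-.068)<.004)&(C[:,0]>.40)&(C[:,0]<.58)&(C[:,1]<-.05)&(C[:,1]>-.25)]
k=np.polyfit(t[:,1],t[:,0],1); print("panel top x mid at y=-.15",np.polyval(k,-.15),"slope",k[0],t.min(0),t.max(0))
cv2.imwrite(f"pics/{sys.argv[1]}.png",g[0][:,:,::-1])
E
python3 d.py open; python3 -c "
from cell import observe
print(observe()['position'],observe()['joints'])"
```

```text
panel top x mid at y=-.15 0.4821736956621582 slope -0.15674249130006315 [ 0.4656132  -0.24856384  0.06400544] [ 0.57992823 -0.05033655  0.07197577]
[ 0.42112659 -0.15258314  0.178679  ] [ 0.37938528  0.20785708 -0.1765198   2.04389037  0.04717907  0.88480469
 -1.42379129]
```

apply_moves([
  [50,0.15,0.76,0,0.07],
  [50,0.15,0.76,0,0.07],
  [50,0.14,0.76,0,0.07],
  [50,0.14,0.76,0,0.07],
  [50,0.14,0.76,0,0.07],
  [50,0.14,0.76,0,0.07],
  [50,0.13,0.76,0,0.07],
  [50,0.13,0.76,0,0.07],
  [50,0.13,0.76,0,0.07],
  [50,0,0,0,0],
  [50,0,0,0,0],
])

```text
clock: 11.7
position: [0.4929, 0.2581, 0.1737]
ee_rot: [3.11, 0.446, -0.0]
force: [0.2, -0.4, -0.0]
width: 0.498
gripper_force: 0.0
```

```bash
cat > w.py <<'E'
from h import *
import sys
s=observe(); g=grab("wrist"); np.savez("w.npz",*g)
Rt=R.from_rotvec(s["ee_rot"]).as_matrix(); print("tcp",s["position"],"yaw",np.arctan2(Rt[1,0],Rt[0,0]),"z axis",Rt[:,2],"q",s["joints"].round(2))
z=float(sys.argv[2])
h=cv2.cvtColor(g[0],cv2.COLOR_RGB2HSV); m=cv2.inRange(h,(12,130,90),(28,255,255))
n,l,st,c=cv2.connectedComponentsWithStats(m)
C=cloud(g[1],*g[2:])
for i in range(1,n):
    if st[i][4]<300: continue
    ys,xs=np.nonzero(l==i); P=onplane(np.c_[xs,ys],z,*g[2:])[:,:2]; 
    r=cv2.minAreaRect(P.astype(np.float32)); box=cv2.boxPoints(r)
    print(st[i].tolist(),"rect",np.round(r[0],4),np.round(r[1],4),r[2],"z",np.round(np.percentile(C[l==i][:,2],[10,50,90]),4))
cv2.imwrite(f"pics/{sys.argv[1]}.png",g[0][:,:,::-1])
E
python3 w.py w1 .019
```

```text
tcp [0.49291387 0.25813478 0.173743  ] yaw 0.28468410617679274 z axis [-3.19064879e-05 -5.97247393e-05 -9.99999998e-01] q [-0.28  0.41 -0.4   1.78  0.19  0.98 -2.04]
[313, 0, 61, 62, 3002] rect [0.6395 0.283 ] [0.0512 0.0563] 16.230791091918945 z [0.0726 0.0741 0.0751]
[309, 111, 32, 134, 1604] rect [0.4946 0.2588] [0.1479 0.0355] 16.207536697387695 z [0.0151 0.0188 0.0215]
[589, 183, 51, 74, 1709] rect [ 0.5415 -0.0643] [0.0822 0.049 ] 5.2550048828125 z [0.0167 0.0337 0.0475]
```

View pics/w1.png

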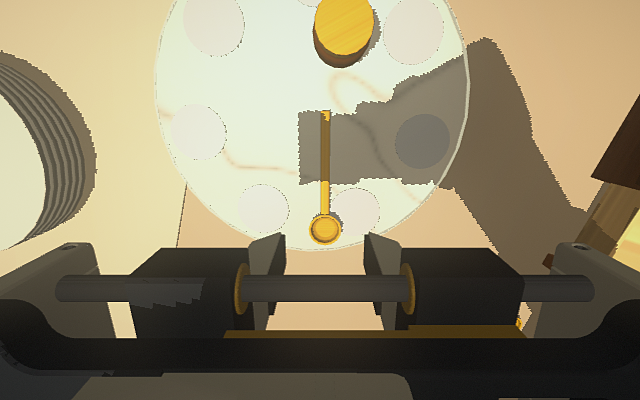

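The wrist view shows the spoon centred under the tool (handle (325,110)-(325,215), bowl (324,229)), with handle top at ~18.8 mm. I'll descend, shifted ~8 mm towards the bowl.

apply_moves([
  [40,-0.13,-0.04,-0.5,0],
  [40,0,0,-0.7,0],
  [40,0,0,-0.6,0],
  [40,0,0,-0.4,0],
  [40,0,0,-0.2,0],
  [40,0,0,-0.13,0],
  [40,0,0,-0.06,0],
  [40,0,0,-0.03,0],
  [40,0,0,-0.03,0],
  [40,0,0,0,0],
])

```text
clock: 13.0
position: [0.4851, 0.2559, 0.0154]
ee_rot: [-3.11, -0.446, -0.0]
force: [-0.4, 0.3, -0.2]
width: 0.398
gripper_force: 0.0
```

apply_moves([
  [30,0,0,-0.02,0],
  [20,0,0,0,0],
  [10,0,0,0,0],
  [0,0,0,0,0],
  [0,0,0,0,0],
  [0,0,0,0,0],
], newtons=20)

```text
clock: 13.75
position: [0.485, 0.2559, 0.0141]
ee_rot: [3.11, 0.446, 0.0]
force: [-0.5, -0.2, -0.6]
width: 0.105
gripper_force: 20.0
```

apply_moves([
  [0,0,0,0.2,0],
  [0,0,0,0.5,0],
  [0,0,0,0.6,0],
  [0,0,0,0.6,0],
  [0,0,0,0.3,0],
])

```text
clock: 14.38
position: [0.4856, 0.2565, 0.149]
ee_rot: [-3.109, -0.446, -0.005]
force: [0.2, 1.1, -1.0]
width: 0.109
gripper_force: 20.0
```

apply_moves([
  [0,0.05,-0.3,0,0.1],
  [0,0.05,-0.6,0,0.22],
  [0,0.05,-0.65,0,0.23],
  [0,0.05,-0.65,0,0.23],
  [0,0.05,-0.65,0,0.23],
  [0,0.05,-0.65,0,0.23],
  [0,0.05,-0.65,0,0.23],
  [0,0.06,-0.65,0,0.23],
  [0,0.06,-0.65,0,0.23],
  [0,0.06,-0.63,0,0.23],
  [0,0.05,-0.5,0,0.22],
  [0,0.05,-0.3,0,0.14],
])

```text
clock: 15.88
position: [0.5226, -0.1591, 0.1467]
ee_rot: [2.249, 2.193, -0.001]
force: [0.1, 1.7, -0.3]
width: 0.101
gripper_force: 20.0
```

```bash
python3 w.py w2 .12; python3 - <<'E'
from h import *
g=grab("side"); cv2.imwrite("pics/s2.png",g[0][:,:,::-1])
a=cv2.imread("pics/w2.png"); b=g[0][60:260,200:440,::-1]
cv2.imwrite("pics/v2.png",np.hstack([cv2.resize(a,(400,250)),cv2.resize(b,(300,250))]))
# panel & drawer walls from wrist cloud
f=np.load("w.npz"); C=cloud(*[f[f"arr_{i}"] for i in (1,2,3,4)]).reshape(-1,3)
for g2,nm in ((C,"wrist"),(cloud(*g[1:]).reshape(-1,3),"side")):
    t=g2[(abs(g2[:,2]-.068)<.003)&(g2[:,0]>.44)&(g2[:,0]<.53)&(g2[:,1]<0)&(g2[:,1]>-.3)]
    print(nm,len(t),np.percentile(t,[1,50,99],axis=0).round(4).tolist() if len(t) else 0)
E
```

```text
tcp [ 0.52255926 -0.1590895   0.14669786] yaw 1.5454662449942764 z axis [ 2.05797224e-04 -8.00705844e-04 -9.99999658e-01] q [ 0.65  0.47 -0.62  1.83  0.33  0.95 -0.13]
[244, 36, 32, 212, 4066] rect [ 0.484  -0.1049] [0.1298 0.0123] 88.46511840820312 z [0.0672 0.0681 0.069 ]
[99, 41, 77, 95, 1515] rect [ 0.4146 -0.0694] [0.0684 0.0174] 49.2310676574707 z [0.0022 0.005  0.0074]
[277, 75, 115, 200, 9866] rect [ 0.5309 -0.1268] [0.1308 0.0708] 88.61202239990234 z [0.0135 0.0148 0.152 ]
[308, 302, 33, 28, 739] rect [ 0.5197 -0.2272] [0.0239 0.0242] 88.40503692626953 z [0.1473 0.148  0.1489]
wrist 4323 [[0.4642, -0.1936, 0.0658], [0.4734, -0.0993, 0.0681], [0.4822, -0.0303, 0.0697]]
side 272 [[0.4637, -0.2625, 0.0652], [0.4733, -0.1332, 0.0677], [0.4827, -0.0256, 0.0707]]
```

View pics/v2.png

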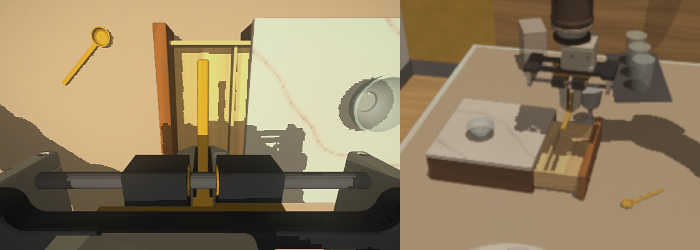

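The spoon hangs level and parallel to the panel over the compartment (handle at px 203,60-150 in the composite). I'll lower it.

apply_moves([
  [0,0,0.03,-0.4,0],
  [0,0,0,-0.5,0],
  [0,0,0,-0.5,0],
  [0,0,0,-0.35,0],
  [0,0,0,-0.2,0],
  [0,0,0,-0.1,0],
  [0,0,0,-0.05,0],
  [0,0,0,-0.03,0],
  [0,0,0,0,0],
  [0,0,0,0,0],
])

```text
clock: 17.23
position: [0.523, -0.1552, 0.0185]
ee_rot: [2.25, 2.192, 0.0]
force: [-1.3, 0.2, -0.3]
width: 0.105
gripper_force: 20.0
```

apply_moves([
  [0,0,0,-0.01,0],
  [0,0,0,0,0],
])

```text
clock: 17.48
position: [0.5228, -0.1552, 0.0176]
ee_rot: [2.25, 2.192, -0.0]
force: [0.6, -0.4, -0.5]
width: 0.106
gripper_force: 20.0
```

apply_moves([
  [0,0,0,-0.01,0],
  [0,0,0,0,0],
])

```text
clock: 17.73
position: [0.5228, -0.1551, 0.017]
ee_rot: [-2.25, -2.192, -0.0]
force: [-0.7, -0.2, -1.0]
width: 0.102
gripper_force: 20.0
```

apply_moves([
  [0,0,0,-0.01,0],
  [0,0,0,0,0],
])

```text
clock: 17.98
position: [0.5227, -0.1551, 0.0164]
ee_rot: [-2.25, -2.192, 0.0]
force: [-0.1, -0.2, -1.0]
width: 0.101
gripper_force: 20.0
```

apply_moves([
  [0,0,0,-0.007,0],
  [0,0,0,0,0],
])

```text
clock: 18.23
position: [0.5228, -0.1551, 0.016]
ee_rot: [2.25, 2.192, 0.0]
force: [0.1, 0.3, 0.3]
width: 0.105
gripper_force: 20.0
```

apply_moves([
  [0,0,0,-0.006,0],
  [0,0,0,0,0],
])

```text
clock: 18.48
position: [0.5228, -0.1551, 0.016]
ee_rot: [2.25, 2.192, -0.0]
force: [-1.4, 0.2, 4.0]
width: 0.108
gripper_force: 20.0
```

Floor contact felt. I'll open a little, then lift straight out.

apply_moves([
  [13,0,0,0.003,0],
  [17,0,0,0,0],
  [22,0,0,0,0],
  [22,0,0,0,0],
], newtons=5)

```text
clock: 18.98
position: [0.5228, -0.1551, 0.0158]
ee_rot: [-2.25, -2.192, -0.0]
force: [-0.3, -0.1, -0.4]
width: 0.218
gripper_force: 0.0
```

apply_moves([
  [22,0,0,0.1,0],
  [22,0,0,0.3,0],
  [22,0,0,0.5,0],
  [22,0,0,0.7,0],
  [22,0,0,0.6,0],
  [22,0,0,0,0],
])

```text
clock: 19.73
position: [0.5248, -0.1552, 0.1519]
ee_rot: [2.246, 2.188, 0.005]
force: [-0.2, -0.4, -0.2]
width: 0.217
gripper_force: 0.0
```

```bash
python3 w.py w3 .021 ; python3 d.py t3; python3 - <<'E'
import cv2,numpy as np
a=cv2.imread("pics/w3.png"); b=cv2.imread("pics/t3.png")[60:260,300:500]
cv2.imwrite("pics/v3.png",np.hstack([cv2.resize(a,(480,300)),cv2.resize(b,(300,300))]))
E
```

```text
tcp [ 0.5248298  -0.15520009  0.15188719] yaw 1.5447373858670674 z axis [ 0.0061542  -0.00172767 -0.99997957] q [ 0.65  0.46 -0.62  1.82  0.32  0.95 -0.14]
[242, 44, 32, 204, 3791] rect [ 0.4626 -0.1188] [0.1964 0.0188] 88.47644805908203 z [0.0672 0.0681 0.069 ]
[99, 47, 77, 93, 1464] rect [ 0.35   -0.0575] [0.1055 0.0266] 36.57503128051758 z [0.0022 0.005  0.0074]
[276, 81, 90, 194, 7533] rect [ 0.5233 -0.1523] [0.1995 0.0858] 88.45027160644531 z [0.0135 0.0146 0.0214]
[363, 194, 24, 54, 896] rect [ 0.5763 -0.191 ] [0.0595 0.0227] 88.54920196533203 z [0.0135 0.0145 0.0401]
panel top x mid at y=-.15 0.47425986615459986 slope 0.005209059117217689 [ 0.46564951 -0.14645304  0.06410708] [ 0.57974845 -0.05037993  0.07153721]
```

View pics/v3.png

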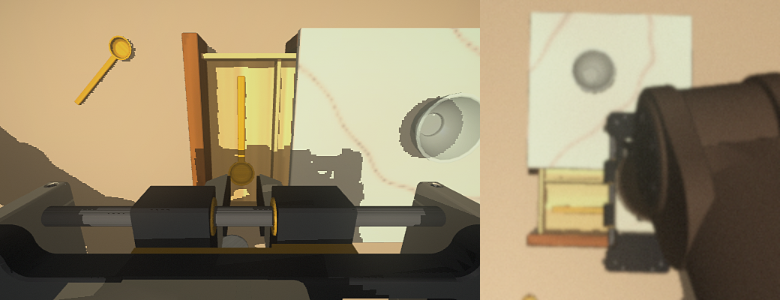

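Spoon lies flat, bowl up, in the compartment (handle (241,77)-(241,160), bowl (241,173)). Next I'll go in front of the drawer and push it shut.

apply_moves([
  [10,-0.1,0,0.2,-0.2],
  [0,-0.2,0,0,-0.34],
  [0,-0.2,0,0,-0.34],
  [0,-0.2,0,0,-0.34],
  [0,-0.2,0,0,-0.34],
  [0,-0.2,0,0,-0.34],
  [0,-0.2,0,0,-0.34],
  [0,-0.2,0,0,-0.34],
  [0,-0.2,0,0,-0.3],
  [0,-0.2,0.05,0,-0.2],
  [0,0,0,0,-0.06],
  [0,0,0,0,0],
], newtons=20)

```text
clock: 21.32
position: [0.409, -0.1521, 0.1596]
ee_rot: [-3.141, 0.037, 0.0]
force: [-0.2, 0.1, -0.3]
width: 0.003
gripper_force: 0.0
```

apply_moves([
  [0,0,0,-0.5,0],
  [0,0,0,-0.7,0],
  [0,0,0,-0.5,0],
  [0,0,0,-0.36,0],
  [0,0.2,0,0,0],
  [0,0.2,0,0,0],
  [0,0.15,0,0,0],
  [0,0.07,0,0,0],
  [0,0,0,0,0],
])

```text
clock: 22.45
position: [0.4464, -0.1522, 0.0365]
ee_rot: [3.141, -0.039, 0.001]
force: [0.0, -0.1, -0.6]
width: 0.003
gripper_force: 0.0
```

apply_moves([
  [0,0.01,0,0,0],
  [0,0.02,0,0,0],
  [0,0.02,0,0,0],
  [0,0.02,0,0,0],
  [0,0.02,0,0,0],
  [0,0.02,0,0,0],
  [0,0.02,0,0,0],
  [0,0.02,0,0,0],
  [0,0.02,0,0,0],
  [0,0,0,0,0],
])

```text
clock: 23.7
position: [0.4559, -0.1522, 0.0361]
ee_rot: [3.141, -0.04, -0.001]
force: [-2.9, -1.0, -0.0]
width: 0.009
gripper_force: 1.4
```

Contact at 2.9 N. I'll push in slowly to about x=0.53.

apply_moves([
  [0,0.03,0,0,0],
  [0,0.05,-0.001,0,0],
  [0,0.06,-0.001,0,0],
  [0,0.07,-0.002,0,0],
  [0,0.07,-0.002,0,0],
  [0,0.07,-0.002,0,0],
  [0,0.07,-0.002,0,0],
  [0,0.07,-0.002,0,0],
  [0,0.07,-0.002,0,0],
  [0,0.07,-0.002,0,0],
  [0,0.05,-0.001,0,0],
  [0,0.03,0,0,0],
])

```text
clock: 25.2
position: [0.499, -0.1532, 0.0362]
ee_rot: [3.141, -0.04, -0.0]
force: [-4.3, -2.6, -1.5]
width: 0.004
gripper_force: 2.1
```

apply_moves([
  [0,0.05,-0.001,0,0],
  [0,0.07,-0.002,0,0],
  [0,0.07,-0.002,0,0],
  [0,0.07,-0.002,0,0],
  [0,0.06,-0.001,0,0],
  [0,0.05,-0.001,0,0],
  [0,0.03,0,0,0],
  [0,0.02,0,0,0],
  [0,0,0,0,0],
])

```text
clock: 26.32
position: [0.5238, -0.1538, 0.0362]
ee_rot: [3.141, -0.04, -0.001]
force: [-4.5, -1.4, -2.0]
width: 0.007
gripper_force: 2.5
```

apply_moves([
  [0,0.03,0,0,0],
  [0,0.04,0,0,0],
  [0,0.04,-0.002,0,0],
  [0,0.04,0,0,0],
  [0,0.03,-0.002,0,0],
  [0,0.02,0,0,0],
  [0,0.01,0,0,0],
  [0,0,0,0,0],
])

```text
clock: 27.32
position: [0.5359, -0.1541, 0.0362]
ee_rot: [3.141, -0.04, -0.002]
force: [-6.2, -1.6, 1.1]
width: 0.005
gripper_force: 3.4
```

apply_moves([
  [0,0.02,0,0,0],
  [0,0.02,0,0,0],
  [0,0.02,0,0,0],
  [0,0.02,0,0,0],
  [0,0,0,0,0],
])

```text
clock: 27.95
position: [0.5413, -0.1542, 0.0362]
ee_rot: [3.141, -0.04, -0.0]
force: [-4.6, -2.8, -3.1]
width: 0.004
gripper_force: 2.2
```

apply_moves([
  [0,0.02,0,0,0],
  [0,0.02,0,0,0],
  [0,0.02,0,0,0],
  [0,0,0,0,0],
])

```text
clock: 28.45
position: [0.5448, -0.1544, 0.0363]
ee_rot: [3.141, -0.04, -0.001]
force: [-3.9, -2.1, -1.7]
width: 0.004
gripper_force: 2.5
```

apply_moves([
  [0,0.01,0,0,0],
  [0,0.01,0,0,0],
  [0,0,0,0,0],
])

```text
clock: 28.82
position: [0.5459, -0.1543, 0.0362]
ee_rot: [3.141, -0.04, -0.001]
force: [-5.9, -2.9, -0.1]
width: 0.006
gripper_force: 2.7
```

apply_moves([
  [0,0.01,0,0,0],
  [0,0,0,0,0],
])

```text
clock: 29.08
position: [0.5465, -0.1543, 0.0362]
ee_rot: [3.141, -0.04, -0.001]
force: [-6.9, -2.2, -0.4]
width: 0.004
gripper_force: 2.8
```

apply_moves([
  [0,0.01,0,0,0],
  [0,0,0,0,0],
])

```text
clock: 29.32
position: [0.5471, -0.1544, 0.0362]
ee_rot: [3.141, -0.04, -0.001]
force: [-5.5, -1.7, -1.0]
width: 0.007
gripper_force: 2.8
```

apply_moves([
  [0,0.01,0,0,0],
  [0,0,0,0,0],
])

```text
clock: 29.58
position: [0.5477, -0.1544, 0.0362]
ee_rot: [3.141, -0.04, -0.001]
force: [-5.2, -2.5, 0.3]
width: 0.003
gripper_force: 2.8
```

apply_moves([
  [0,0.01,0,0,0],
  [0,0,0,0,0],
])

```text
clock: 29.82
position: [0.5483, -0.1544, 0.0362]
ee_rot: [3.141, -0.04, -0.001]
force: [-6.6, -2.4, 0.0]
width: 0.005
gripper_force: 2.8
```

apply_moves([
  [0,0.006,0,0,0],
  [0,0,0,0,0],
])

```text
clock: 30.08
position: [0.5484, -0.1544, 0.0362]
ee_rot: [3.141, -0.04, -0.001]
force: [-6.3, -2.0, -0.4]
width: 0.005
gripper_force: 3.0
```

apply_moves([
  [0,0.006,0,0,0],
  [0,0,0,0,0],
])

```text
clock: 30.32
position: [0.5486, -0.1544, 0.0362]
ee_rot: [3.141, -0.041, -0.002]
force: [-7.5, -2.7, 1.0]
width: 0.007
gripper_force: 3.5
```

apply_moves([
  [0,0.005,0,0,0],
  [0,0,0,0,0],
])

```text
clock: 30.58
position: [0.5487, -0.1544, 0.0362]
ee_rot: [3.141, -0.041, -0.003]
force: [-7.4, -3.3, 1.9]
width: 0.005
gripper_force: 3.9
```

Firmly on the rubber. I'll back off gently and check that it stays.

apply_moves([
  [0,-0.02,0,0,0],
  [0,-0.02,0,0,0],
  [0,-0.02,0,0,0],
  [0,-0.02,0,0,0],
  [0,-0.02,0,0,0],
  [0,-0.03,0,0,0],
  [0,-0.03,0,0,0],
  [0,-0.03,0,0,0],
  [0,-0.03,0,0,0],
  [0,-0.03,0,0,0],
  [0,0,0,0,0],
])

```text
clock: 31.95
position: [0.5348, -0.1537, 0.0363]
ee_rot: [-3.141, 0.039, -0.001]
force: [0.2, 0.4, -0.2]
width: 0.005
gripper_force: 0.0
```

apply_moves([
  [0,-0.3,0,0,0],
  [0,-0.7,0,0,0],
  [0,-0.7,0,0,0],
  [0,-0.5,0,0.3,0],
  [0,0,0,0.6,0],
  [0,0,0,0.6,0],
  [0,0,0,0.5,0],
  [0,0,0,0,0],
])

```text
clock: 32.95
position: [0.4043, -0.1544, 0.1584]
ee_rot: [3.14, -0.04, 0.008]
force: [0.5, -0.3, -0.4]
width: -0.001
gripper_force: 0.0
```

```bash
python3 d.py t4; python3 - <<'E'
from h import *
G=[np.load("top0.npz"),grab("top")]
p=imaging.camera_params("top"); Rc=R.from_rotvec(p["rotation"]).as_matrix(); o=np.array(p["origin"])
C0=cloud(G[0]["arr_1"],G[0]["arr_2"],Rc,o); C1=cloud(*G[1][1:])
for nm,(r,c) in dict(panel=(slice(176,196),slice(340,380)),jar=(slice(138,163),slice(180,208)),bowl=(slice(88,126),slice(356,394)),goblet=(slice(190,222),slice(460,496))).items():
    d=abs(C0[r,c,2]-C1[r,c,2]); print(nm,"px changed >8mm:",int((d>.008).sum()),"of",d.size)
s=grab("side"); a=G[1][0][60:260,300:500,::-1]; b=s[0][60:260,200:440,::-1]
cv2.imwrite("pics/v4.png",np.hstack([cv2.resize(a,(300,300)),cv2.resize(b,(360,300))]))
E
```

```text
panel top x mid at y=-.15 0.5583166023394244 slope 0.01661827438335254 [ 0.54820178 -0.24978004  0.06406051] [ 0.57994411 -0.05074036  0.0716148 ]
panel px changed >8mm: 8 of 800
jar px changed >8mm: 4 of 700
bowl px changed >8mm: 7 of 1444
goblet px changed >8mm: 12 of 1152
```

View pics/v4.png

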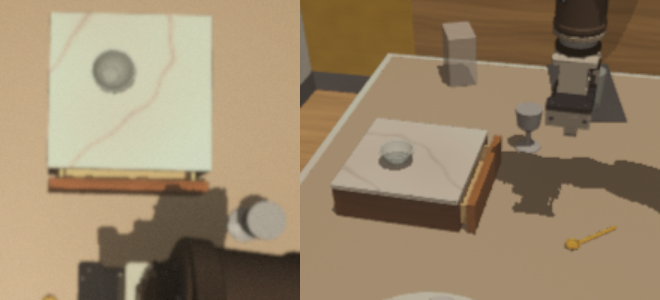

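The drawer is back at its latched rest and staying there (panel at px (130,185)). The jar, bowl and goblet have not moved, and the arm is clear.

```bash
python3 -c "
from cell import arm
print(arm.sign_off())"
```

```text
the job is handed in; nothing more can be done
None
```

The spoon lies flat, bowl up, in the front compartment and the drawer is latched shut; the highest force I read on the drawer was about 8 N, the jar, bowl and goblet did not move, and I handed the job in at about 33 s.

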